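Release the battery pack by its hidden catch and put it on charge

TASK

The battery pack in the supply dock has to go on charge. Feel along the finger channel on top of the dock's front edge until the fingertips drop into the recess you cannot see, press the catch in it so that the pack springs out a little, draw the pack by its front bar right out of the dock and leave it standing on the bench. Then take it again by the grip on its top, carry it level to the charging cradle, set it down gently between the rails with its contact end towards the stop and slide it fully home against the stop; do not shift the things lying around.

Things in the scene. Friction and masses are not known exactly. Their poses are not given: they have to be found in the camera images.
- dock: grey supply dock at the right, fixed, its front facing left; 250 wide (y) x 122 deep (x) x 94 mm high. Origin: at bench level under the middle of its front face; x points into the bay (to the robot's right), y along the front (away from the robot), z up. The bay is in its middle, 116 mm wide, roofed, open to the front (-x); the pack stands in it on the bench itself.
- dock_channel (a point): middle of the finger channel in the dock's top, on its black ribbed floor, 25 mm behind the front face, 86 mm above the bench; axes as dock. Channel: 122 mm long in y, open upwards, 41 mm wide between a front lip (4 mm high) and the roof's edge behind (8 mm); side housings (8 mm) close its ends. The floor is rigid but for one hidden recess (see catch).
- catch (a joint): travel of the catch plate, 0 at rest, 0.009 m fully down. It is the bottom of a recess 54 mm long and 41 mm wide in the channel's floor, its middle up to 30 mm to either side of the channel's middle; 3 mm below the floor and looking alike, so it must be felt. Yields straight down to 2 to 12 N, springs back; past about 5 mm it frees the pack, which a spring throws 20 to 40 mm out of the bay.
- pack: grey battery pack, 0.5 to 0.8 kg, 100 long (x) x 110 wide (y) mm, 36 mm high, with a full-width head 62 mm high over its front 36 mm. Origin: centre of its underside; -x is the front with the bar, +x the contact end, which goes to the cradle's stop. At the start it stands latched in the dock, x along the dock's x, front face 2 mm behind the dock's.
- pack_bar (a point): middle of the steel pull bar across the front of the pack: 10 mm round, 80 mm long along y, 40 mm in front of the front face, 55 mm above the pack's underside; to be pinched in x from above. Its two stays are at y = +-40 mm.
- pack_grip (a point): middle of the black grip on top of the pack, behind the head and near the centre of mass: a bar 24 mm wide in y, 60 mm long in x, from 36 to 62 mm above the underside (this point at 50 mm), free on both sides; under the dock's roof until the pack is drawn right out (at least 102 mm).
- pack_tail (a point): middle of the lower edge of the pack's contact end (x = +50 mm of pack).
- cradle: charging cradle, fixed: aluminium base 124 x 140 x 10 mm with black side rails 13 mm above the base, 120 mm apart (5 mm each side of the pack), and at its +x end a stop with brass contacts, 28 mm above the base. Origin: underside of the base; x points to the stop. When home, the pack's axes match the cradle's and its origin is 10 mm above the cradle's origin.
- solder_reel: reel of solder, 56 mm across, 29 mm high, on the bench in front of the work; leave it. Origin: underside.
- cutters: red side cutters, 146 mm long, lying on the bench; leave them. Origin: underside.
- radio: black radio module 115 x 65 x 41 mm, lying at the back of the bench; leave it. Origin: underside.

How it is judged:
By the outcome, as a careful person would: the job done as asked, in the order asked, and still so for the second after the job is handed in, with the robot touching nothing.
It also fails if it takes over 69 s, if anything falls off the work surface, if the arm or the gripper's body presses on something with over 40 N, if the wrist force passes 120 N, or if a joint passes its speed limit or range.

ROBOT

A 6-joint arm with a two-finger parallel gripper is mounted at the origin on a cart in front of the work surface, level with it; the furniture and walls round the work are solid. World frame = base frame: x ahead of the robot, y to its left, z up, the work surface at z = 0. Lengths are in m, angles in rad, forces in N, time in s.
With the tool pointing down it reaches from about 0.35 to 0.975 m from the base axis. Payload 7.1 kg.
Tool frame: the origin (TCP) lies midway between the tips of the shut fingers; the grasp point (between the pads) lies 19 mm behind it; z points along the fingers, y is the line along which they close (so a half turn about z gives the same grasp; the last joint's range is limited). The gripper opens to 88 mm and grips with 3 to 60 N. Pads are 20 mm wide; open, the fingers measure 115 mm over their backs; the gripper's body (75 mm by 178 mm) begins 61 mm behind the grasp point.
Start: joints at [-1.198, 0.423, 1.63, -0, 1.089, -0.019], TCP at [0.239, -0.578, 0.198] pointing down, gripper open.
Joint ranges: [-3, 3], [-0.9, 2.11], [0.09, 2.58], [-1.31, 4.45], [0.11, 2.69], [-2.54, 2.54]. Speed limits (rad/s): [2.39, 2.39, 3.01, 3.14, 3.14, 3.14].

INTERFACE

Orientations are given as a unit quaternion [w, x, y, z].
In Python, from station import move_pose, movel, movej, command_gripper, wait, inverse_kinematics, read_camera, camera_info, MotionError, job_done, get_time, get_joint_pos, get_qvel, get_effort, get_tcp_pos, get_ee_rot, get_ft_force, get_ft_torque, get_grip_width, get_finger_force gives the robot as it stands. Calls block until the motion is done:
- move_pose(position, orientation): joint-space move of the TCP to a pose.
- movel(position, frame=None, v=0.15, until_force=None): straight line of the TCP; frame=None keeps the orientation; v is the mean speed in m/s. With until_force (N) it stops when the force on the tool has changed by that much, and returns True; else False.
- movej(angles): joint-space move.
- command_gripper(opening): opening from 0.0 (shut) to 1.0 (fully open); the grip force is fixed at half the most; returns when the fingers have stopped.
- wait(seconds).
- inverse_kinematics(position, orientation): joint angles nearest the present ones, or None.
- read_camera(name): name is "scene" or "side" or "wrist"; returns the picture (384x512x3 uint8, red, green, blue); there is no depth.
- camera_info(name): a dict with "intrinsics" (3x3 intrinsics, pixels), "T" (4x4, takes a point from camera to world coordinates); the wrist camera has in their place "tool_from_camera" (4x4, takes a point from camera to tool coordinates, whose origin is the TCP and whose axes are the flange's). Camera axes: x right, y up, looking along -z (the intrinsics and any distortion apply to the point x, -y, -z); pixel columns grow to the right and rows downward; lengths in m; the calibration is good to about 2 mm. A picture is of the moment at which its call begins: read the wrist's pose just before it. camera_info takes no time and is no camera call.
A pose or a line that the arm cannot do raises MotionError and nothing moves.
- job_done(): hands the job in; it is judged then, once.
Readings, each from a call of its own:
- get_time(): time.
- get_joint_pos(): joint angles.
- get_qvel(): joint speeds.
- get_effort(): joint torques, N m.
- get_tcp_pos(): TCP position.
- get_ee_rot(): TCP orientation.
- get_ft_force(): force on the tool from outside, world axes, zero at the start.
- get_ft_torque(): the same for the moment, N m.
- get_grip_width(): opening from 0.0 (shut) to 1.0 (fully open).
- get_finger_force(): force on a finger pad.
Only numpy, scipy, OpenCV 4.12 (cv2) and the standard library are available. Lean on these libraries where they do the work, as an engineer would, in place of code of your own. Each camera call takes 0.05 s, during which the arm holds its last target. There are 200 camera calls.

## Working session

There is one attempt and no reset: what is moved stays moved. The work goes in short steps, each a Python script; the robot and the scene stay as the last script left them, time stands still between calls to the robot, and variables do not carry over. Pictures are saved under pics/ and viewed, at most 10 in all, crops included, and the job is handed in when it is done.

```bash
ls; mkdir -p pics; python3 - <<'E'
from station import *
import cv2,numpy as np
for n in("scene","side"):
    im=read_camera(n); cv2.imwrite(f"pics/{n}0.png",cv2.resize(im[:,:,::-1],(800,600),interpolation=cv2.INTER_CUBIC))
    c=camera_info(n); print(n,c)
print(camera_info("wrist"),get_ee_rot(),get_time())
E
```

```text
pics
scene {'intrinsics': array([[379.79911416,   0.        , 255.03921386],
       [  0.        , 379.79911416, 186.44203531],
       [  0.        ,   0.        ,   1.        ]]), 'T': array([[-7.28744128e-01,  4.47067529e-01, -5.18712465e-01,
        -2.82381110e-02],
       [-6.84785497e-01, -4.74764403e-01,  5.52872123e-01,
         6.39035068e-01],
       [ 9.04960330e-04,  7.58109086e-01,  6.52127131e-01,
         7.19061593e-01],
       [ 0.00000000e+00,  0.00000000e+00,  0.00000000e+00,
         1.00000000e+00]])}
side {'intrinsics': array([[359.58904889,   0.        , 254.70525245],
       [  0.        , 359.58904889, 196.29630784],
       [  0.        ,   0.        ,   1.        ]]), 'T': array([[-0.88861937,  0.2280162 , -0.39795004,  0.15834581],
       [-0.45821193, -0.40364563,  0.79190406,  0.7585814 ],
       [ 0.01993616,  0.88604674,  0.46316707,  0.46406258],
       [ 0.        ,  0.        ,  0.        ,  1.        ]])}
{'intrinsics': array([[273.38891138,   0.        , 258.08521613],
       [  0.        , 273.38891138, 190.91819805],
       [  0.        ,   0.        ,   1.        ]]), 'tool_from_camera': array([[ 8.60343336e-04,  9.56998628e-01,  2.90091170e-01,
         7.94312903e-02],
       [ 9.99999576e-01, -7.28337081e-04, -5.63013982e-04,
        -1.24312397e-04],
       [-3.27519453e-04,  2.90091531e-01, -9.56998849e-01,
        -1.87025430e-01],
       [ 0.00000000e+00,  0.00000000e+00,  0.00000000e+00,
         1.00000000e+00]])} [-6.71987488e-04  9.80870303e-01  1.94661194e-01 -1.30715870e-04] 0.1
```

View pics/scene0.png

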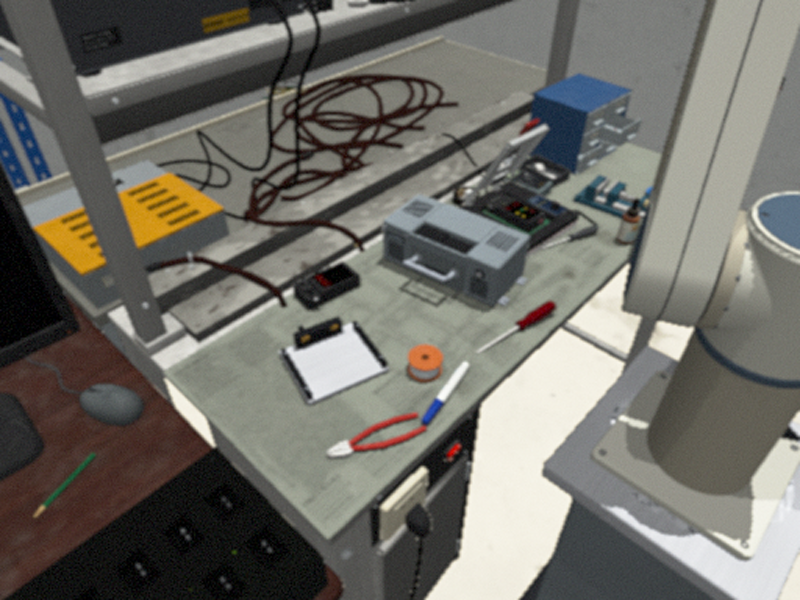

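View pics/side0.png

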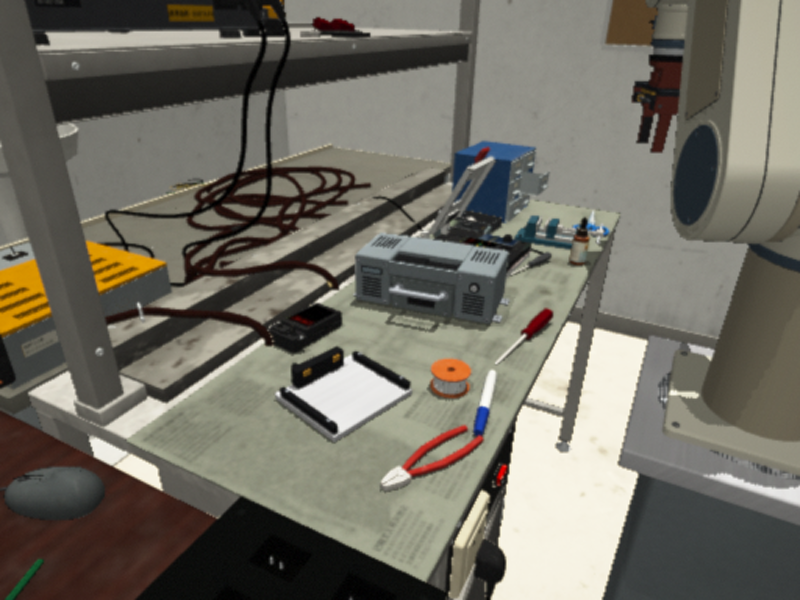

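Dock front faces the camera side: in scene, its front-top corners are at about (384,220) and (492,268). The cradle base corners are at (303,402), (388,369) and (281,352), with its stop on the far side. The bench shelf is overhead behind the work. Next come coarse poses, followed by wrist views.

```bash
cat > h.py <<'E'
from station import *
import numpy as np, cv2
from scipy.optimize import least_squares
from scipy.spatial.transform import Rotation as R
def cam(n):
    c=camera_info(n)
    if n=="wrist":
        q=get_ee_rot(); T=np.eye(4); T[:3,:3]=R.from_quat(np.r_[q[1:],q[0]]).as_matrix(); T[:3,3]=get_tcp_pos()
        return c["intrinsics"],T@c["tool_from_camera"]
    return c["intrinsics"],c["T"]
def proj(C,P):
    K,T=C; p=(np.atleast_2d(P)-T[:3,3])@T[:3,:3]; p=p*[1,-1,-1]; u=p@K.T; return u[:,:2]/u[:,2:]
def ray(C,uv,z):
    K,T=C; d=np.linalg.inv(K)@[uv[0],uv[1],1]; d=T[:3,:3]@(d*[1,-1,-1]); return T[:3,3]+d*(z-T[2,3])/d[2]
def w(p,L):
    L=np.atleast_2d(np.array(L,float)); c,s=np.cos(p[2]),np.sin(p[2])
    return np.c_[p[0]+c*L[:,0]-s*L[:,1],p[1]+s*L[:,0]+c*L[:,1],L[:,2]]
def fit(obs,p0):  # obs: list of (cam, local pts, pixels)
    f=lambda p:np.concatenate([(proj(C,w(p,L))-np.array(U)).ravel() for C,L,U in obs])
    r=least_squares(f,p0,loss="soft_l1"); return r.x,np.abs(r.fun).round(1)
def qdown(yaw):  # tool z down, tool y (closing) along world angle yaw
    y=np.array([np.cos(yaw),np.sin(yaw),0]); z=np.array([0,0,-1.]); M=np.c_[np.cross(y,z),y,z]
    q=R.from_matrix(M).as_quat(); return np.r_[q[3],q[:3]]
E
python3 - <<'E'
from h import *
S=cam("scene");D=cam("side");k=.64
a=np.array
dl=[(0,.125,.094),(0,-.125,.094),(.122,-.125,.094),(.122,.125,.094),(0,-.125,0)]
print(fit([(S,dl,a([(384,220),(492,268),(529,239),(418,196),(490,302)])*k),(D,dl[:2],a([(357,240),(502,262)])*k)],[.6,-.1,-1.6]))
cl=[(-.062,-.07,.01),(-.062,.07,.01),(.062,.07,.01)]
print(fit([(S,cl,a([(386,370),(307,400),(281,352)])*k),(D,cl,a([(411,392),(335,433),(277,393)])*k)],[.6,.2,0.]))
for n,uvs in dict(reel=[(425,355)],cutters=[(340,452),(418,420),(424,430)],pen=[(428,420),(465,365)],driver=[(480,350),(553,305)],radio=[(305,300),(358,282)]).items():
    print(n,[ray(S,a(u)*k,.01).round(3) for u in uvs])
print("shelf upper lip px",[ray(S,a(u)*k,z).round(2) for u in[(200,185),(560,90)] for z in (0,.1)])
E
```

```text
(array([ 0.51300195, -0.03528336, -1.46848041]), array([1.8, 1.1, 3. , 0.3, 1.1, 2.4, 0.7, 3. , 0.7, 4.8, 1.3, 7.3, 3.7,
       8.6]))
(array([ 0.4974661 ,  0.2341633 , -0.31771608]), array([1.8, 0.4, 0.3, 1.8, 1.8, 1.2, 2.6, 1.7, 0.3, 2.2, 0.4, 1. ]))
reel [array([0.395, 0.124, 0.01 ])]
cutters [array([0.36 , 0.344, 0.01 ]), array([0.317, 0.229, 0.01 ]), array([0.299, 0.236, 0.01 ])]
pen [array([0.307, 0.219, 0.01 ]), array([0.334, 0.097, 0.01 ])]
driver [array([0.337, 0.054, 0.01 ]), array([ 0.309, -0.124,  0.01 ])]
radio [array([0.642, 0.171, 0.01 ]), array([0.609, 0.07 , 0.01 ])]
shelf upper lip px [array([1.14, 0.07, 0.  ]), array([0.98, 0.15, 0.1 ]), array([ 0.83, -1.  ,  0.  ]), array([ 0.71, -0.77,  0.1 ])]
```

```bash
python3 - <<'E'
from h import *
q=qdown(-np.pi/2)
for n,p in(("d1",(.48,-.06,.22)),("c1",(.48,.2,.22))):
    move_pose(list(p),list(q)); C=cam("wrist"); im=read_camera("wrist")
    np.savez(f"{n}.npz",K=C[0],T=C[1],im=im); cv2.imwrite(f"pics/{n}.png",cv2.resize(im[:,:,::-1],(800,600),interpolation=cv2.INTER_CUBIC))
print(get_time(),get_tcp_pos())
E
```

```text
3.275 [0.48026296 0.19880201 0.2199509 ]
```

View pics/d1.png

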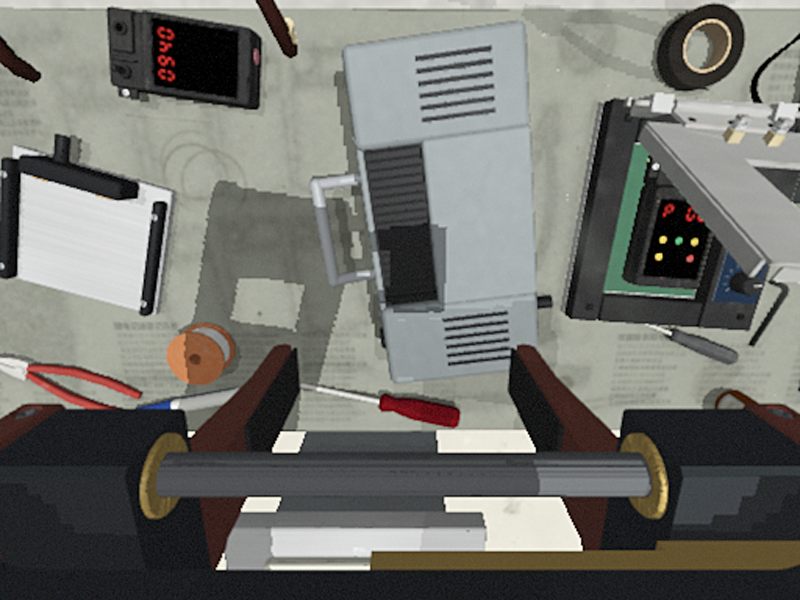

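View pics/c1.png

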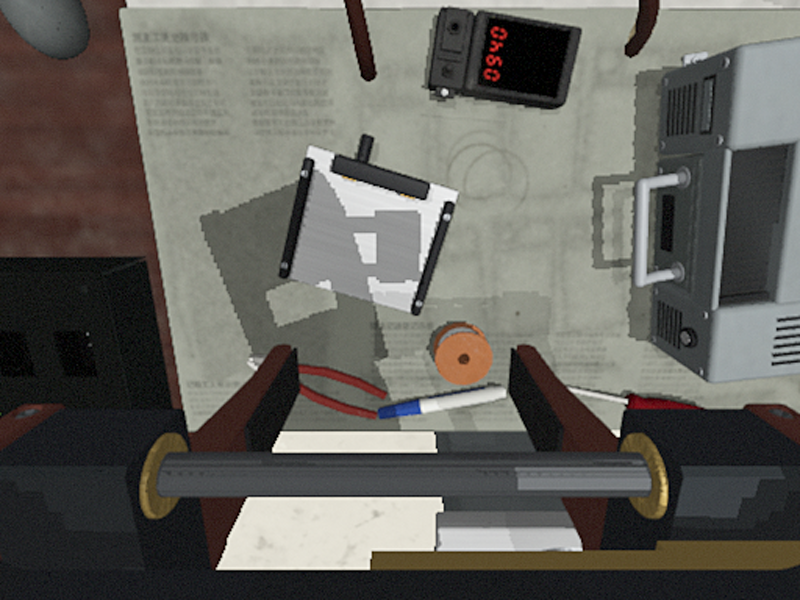

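d1: dock top corners are near (345,45), (524,22), (537,370) and (393,381). The channel runs from (364,148)/(424,143) to (386,304)/(440,303), and the bar from (316,183) to (336,280). c1: cradle base corners are at (311,145), (458,190), (415,315) and (280,276).

```bash
python3 - <<'E'
from h import *
ld=lambda n:(lambda z:(z["K"],z["T"]))(np.load(n+".npz"))
A,B=ld("d1"),ld("c1"); S=cam("scene");a=lambda u:(np.array(u,float)+.5)*.64-.5
top=[(0,.125,.094),(.122,.125,.094),(.122,-.125,.094),(0,-.125,.094)]
ch=[(.0045,.061,.09),(.0455,.061,.094),(.0455,-.061,.094),(.0045,-.061,.09)]
bar=[(-.038,.04,.055),(-.038,-.04,.055)]
o=[(A,top,a([(345,45),(524,22),(537,370),(393,381)])),(A,ch,a([(364,148),(424,143),(440,303),(386,304)])),(A,bar,a([(318,183),(336,280)]))]
print("dock",*fit(o,[.51,-.03,-1.47]))
o2=[(B,bar,a([(642,184),(642,280)])),(B,[(0,.125,.094),(0,-.125,.094)],a([(667,72),(711,380)]))]
print("dockB",*fit(o2,[.51,-.03,-1.47])); print("both",*fit(o+o2,[.51,-.03,-1.47]))
cl=[(.062,.07,.01),(.062,-.07,.01),(-.062,-.07,.01),(-.062,.07,.01)]
o=[(B,cl,a([(311,145),(458,190),(415,315),(280,276)]))]
o2=[(A,cl[1:3],a([(174,190),(157,315)]))]
print("cr",*fit(o,[.5,.23,-.3])); print("both",*fit(o+o2,[.5,.23,-.3]))
for n,C,uvs,z in(("reel",B,[(463,355)],.029),("radio",B,[(437,8),(430,95),(570,106),(580,25)],.041),("radioA",A,[(108,8),(110,85),(254,108),(262,35)],.041)): print(n,[ray(C,a(u),z).round(3)[:2] for u in uvs])
E
```

```text
dock [ 0.51313975 -0.03590111 -1.45432361] [1.3 0.7 4.9 2.  2.4 1.  1.4 4.  0.2 0.5 0.7 2.2 0.5 2.6 0.4 4.7 0.7 0.4
 0.4 0.3]
dockB [ 0.51492437 -0.01386311 -1.2485392 ] [21.6  6.2 10.6  3.3  1.7 13.7  2.   0.5]
both [ 0.51307951 -0.03560789 -1.44368801] [ 2.9  0.5  3.2  3.2  3.2  0.   0.6  3.9  0.6  0.4  1.7  2.5  0.3  2.2
  0.6  4.6  0.2  0.9  0.3  0.6  1.4  0.3  0.7  0.6 47.1 17.6  0.8  4.6]
cr [ 0.50126754  0.23325602 -0.28875371] [2.1 0.7 0.9 0.6 2.4 0.3 0.8 0. ]
both [ 0.50141624  0.23196916 -0.28711802] [1.3 0.8 1.8 0.4 3.4 0.2 0.1 0.  0.7 0.3 0.6 0.1]
reel [array([0.388, 0.142])]
radio [array([0.674, 0.174]), array([0.615, 0.178]), array([0.607, 0.068]), array([0.663, 0.067])]
radioA [array([0.674, 0.159]), array([0.622, 0.167]), array([0.606, 0.057]), array([0.656, 0.046])]
```

```bash
python3 - <<'E'
from h import *
ld=lambda n:(lambda z:(z["K"],z["T"],z["im"]))(np.load(n+".npz"))
A,B=ld("d1"),ld("c1");a=lambda u:(np.array(u,float)+.5)*.64-.5
def yaw(C,u,v,z):
    p,q=ray(C[:2],a(u),z),ray(C[:2],a(v),z); d=q-p; return p[:2].round(4),q[:2].round(4),np.linalg.norm(d).round(4),np.arctan2(d[1],d[0]).round(4)
# near->far along dock +y => yaw+pi/2
for n,C,u,v,z in[("bar",A,(336,280),(318,183),.055),("barB",B,(642,280),(642,184),.055),("chback",A,(440,303),(424,143),.094),("chfront",A,(386,304),(364,148),.09),("rear",A,(537,370),(524,22),.094),("front",A,(393,381),(345,45),.094),
 ("cr left",B,(280,276),(311,145),.01),("cr right",B,(415,315),(458,190),.01),("cr near",B,(415,315),(280,276),.01),("cr far",B,(458,190),(311,145),.01),("railL",B,(285,275),(308,163),.023),("railR",B,(416,312),(448,207),.023)]: print(n,*yaw(C,u,v,z))
def over(C,p,L,fn,box):
    im=cv2.resize(C[2][:,:,::-1],None,fx=4,fy=4,interpolation=cv2.INTER_CUBIC)
    for l,col in L:
        P=((proj(C[:2],w(p,l))+.5)*4-.5).round().astype(int); cv2.polylines(im,[P],True,col,1)
    x0,y0,x1,y1=box; return cv2.resize(im[y0:y1,x0:x1],(400,600))
rect=lambda x0,x1,y0,y1,z:[(x0,y0,z),(x1,y0,z),(x1,y1,z),(x0,y1,z)]
d=over(A,[.5131,-.0359,-1.4543],[(rect(0,.122,-.125,.125,.094),(0,0,255)),(rect(.0045,.0455,-.061,.061,.086),(0,255,0)),(rect(-.043,-.033,-.045,.045,.055),(255,0,0))],"",(780,20,1440,1010))
c=over(B,[.5014,.2325,-.288],[(rect(-.062,.062,-.07,.07,.01),(0,0,255)),(rect(-.062,.062,-.06,.06,.01),(0,255,0))],"",(680,320,1220,830+300))
cv2.imwrite("pics/ov.png",np.hstack([d,c]))
E
```

```text
bar [ 0.4694 -0.0034] [0.549  0.0073] 0.0803 0.1336
barB [ 0.4695 -0.0038] [0.5483 0.009 ] 0.0799 0.1611
chback [ 0.4612 -0.0888] [ 0.5768 -0.0748] 0.1165 0.1199
chfront [ 0.4591 -0.0471] [ 0.5737 -0.033 ] 0.1155 0.1222
rear [ 0.4045 -0.1684] [ 0.6497 -0.1378] 0.2471 0.1242
front [ 0.3947 -0.0522] [ 0.6366 -0.0227] 0.2438 0.1213
cr left [0.4618 0.3169] [0.5797 0.2799] 0.1236 -0.3037
cr right [0.4224 0.1875] [0.5416 0.1498] 0.125 -0.3071
cr near [0.4224 0.1875] [0.4618 0.3169] 0.1352 1.2753
cr far [0.5416 0.1498] [0.5797 0.2799] 0.1356 1.2856
railL [0.4659 0.3083] [0.5645 0.2807] 0.1024 -0.2728
railR [0.4299 0.187 ] [0.5276 0.1597] 0.1015 -0.2729
```

View pics/ov.png

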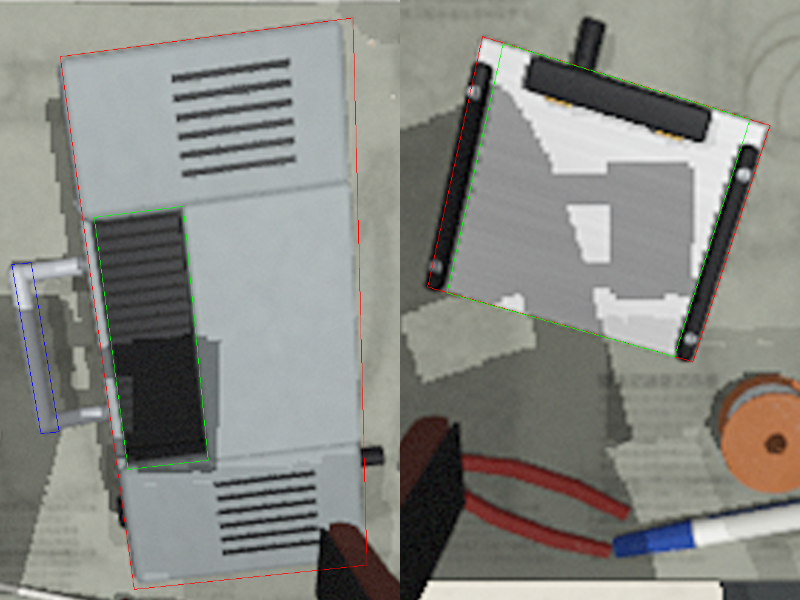

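Dock and cradle models overlay well. Next I feel for the recess.

```bash
cat >> h.py <<'E'
DK=[.5131,-.0359,-1.452]; CR=[.5014,.2325,-.287]; QD=list(qdown(-1.452))
def dk(x,y,z): return list(w(DK,[(x,y,z)])[0])
E
python3 - <<'E'
from h import *
command_gripper(0); move_pose(dk(.025,0,.13),QD)
for y in(0,.03,-.03):
    movel(dk(.025,y,.1),v=.15); f0=get_ft_force()
    h=movel(dk(.025,y,.079),v=.02,until_force=2)
    print(y,h,get_tcp_pos().round(4),(get_ft_force()-f0).round(1),get_time())
    movel(dk(.025,y,.1),v=.1)
E
```

```text
0 False [ 0.5162 -0.0607  0.0791] [-0.6 -0.8 -1.8] 7.2417
0.03 False [ 0.546  -0.0572  0.0791] [-0.8 -0.4  0.3] 9.15
-0.03 False [ 0.4864 -0.0643  0.0791] [0.4 0.4 0.3] 11.2583
```

```bash
python3 - <<'E'
from h import *
print(get_grip_width(), [get_ft_force().round(2) for _ in range(3)])
y=-.03
movel(dk(.025,y,.085),v=.15); f0=get_ft_force()
for z in np.arange(.083,.066,-.001):
    h=movel(dk(.025,y,z),v=.02,until_force=4); wait(.05)
    f=get_ft_force()-f0; print(round(z,3),h,get_tcp_pos()[2].round(4),f.round(1))
    if h:break
movel(dk(.025,y,.1),v=.1);print(get_time())
im=read_camera("side");p=proj(cam("side"),get_tcp_pos())[0].astype(int);print(p)
cv2.imwrite("pics/s2.png",cv2.resize(im[p[1]-100:p[1]+70,max(p[0]-110,0):p[0]+110,::-1],(800,600)))
E
```

```text
0.005090506068063402 [array([0.52, 1.02, 0.6 ]), array([0.52, 1.02, 0.6 ]), array([0.52, 1.02, 0.6 ])]
0.083 False 0.0831 [-0.3 -0.5 -0.2]
0.082 False 0.0821 [0.8 0.  0.2]
0.081 False 0.081 [ 0.4 -0.2  0.4]
0.08 False 0.08 [1.2 0.  0.1]
0.079 False 0.079 [ 0.3 -0.5  0.1]
0.078 False 0.078 [-0.   0.2  0.3]
0.077 False 0.0769 [ 0.5 -0.2 -0.1]
0.076 False 0.076 [ 0.8  0.1 -0.4]
0.075 False 0.075 [ 1.   0.1 -0.1]
0.074 False 0.074 [0.2 0.5 0.1]
0.073 False 0.073 [-0.5  0.5  0.6]
0.072 False 0.072 [0.2 1.2 0.4]
0.071 False 0.0709 [-0.2  0.4  0.1]
0.07 False 0.07 [0.4 0.  1.2]
0.069 False 0.069 [ 0.   0.  -0.3]
0.068 False 0.068 [ 1.2 -0.2 -0.2]
0.067 False 0.067 [-0.1  0.5  0.4]
17.45
[284 164]
```

View pics/s2.png

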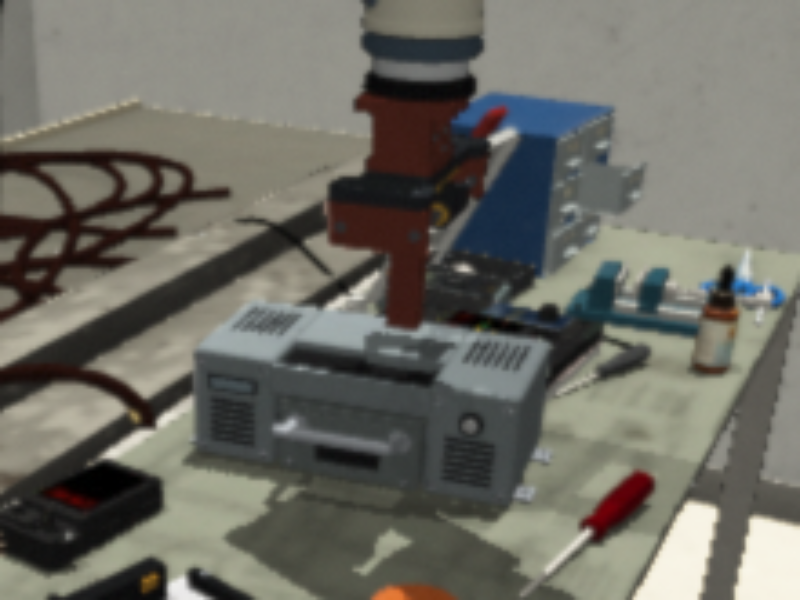

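The crop shows the shut fingertips at about (403,328), roughly 20 mm above where the TCP reading predicts, and there was no contact at 0.067. I'll go further down under a force guard to find the real tip offset.

```bash
python3 - <<'E'
from h import *
y=-.03
movel(dk(.025,y,.07),v=.15); f0=get_ft_force()
h=movel(dk(.025,y,.045),v=.025,until_force=4)
print(h,get_tcp_pos().round(4),(get_ft_force()-f0).round(1))
C=cam("wrist");A=read_camera("wrist");B=read_camera("side");D=read_camera("scene")
print(proj(C,get_tcp_pos()),get_time())
p=proj(cam("side"),get_tcp_pos())[0].astype(int);q=proj(cam("scene"),get_tcp_pos())[0].astype(int);print(p,q)
c=lambda im,p:cv2.resize(im[p[1]-60:p[1]+60,p[0]-80:p[0]+80,::-1],(400,300),interpolation=cv2.INTER_CUBIC)
top=np.hstack([c(B,p),c(D,q)]); cv2.imwrite("pics/s3.png",np.vstack([top,cv2.resize(A[60:252,:,::-1],(800,300))]))
E
```

```text
True [ 0.4865 -0.0643  0.0548] [1.7 0.5 2.9]
[[257.92137777 220.55614126]] 18.65
[283 179] [291 165]
```

View pics/s3.png

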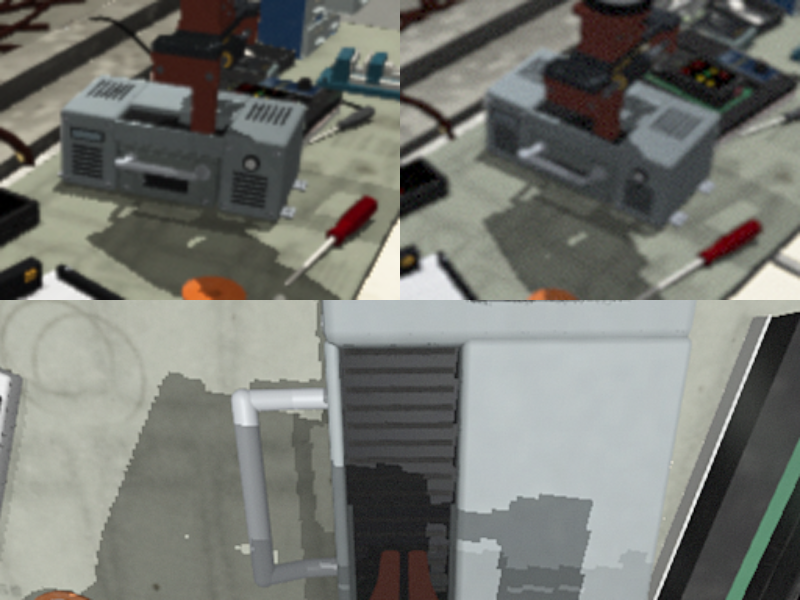

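```bash
python3 - <<'E'
from h import *
ld=lambda n:(lambda z:(z["K"],z["T"]))(np.load(n+".npz"))
A,B=ld("d1"),ld("c1");S,D=cam("scene"),cam("side");a=lambda u:(np.array(u,float)+.5)*.64-.5
def fz(obs,p0,name):
    f=lambda p:np.concatenate([(proj(C,w(p,L)+[0,0,p[3]])-U).ravel() for C,L,U in obs])
    r=least_squares(f,list(p0)+[0],loss="soft_l1"); print(name,r.x.round(4),np.abs(r.fun).round(1))
top=[(0,.125,.094),(.122,.125,.094),(.122,-.125,.094),(0,-.125,.094)]
ch=[(.0045,.061,.09),(.0455,.061,.094),(.0455,-.061,.094),(.0045,-.061,.09)]
bar=[(-.038,.04,.055),(-.038,-.04,.055)]
W=[(A,ch,a([(364,148),(424,143),(440,303),(386,304)])),(A,bar,a([(318,183),(336,280)])),(B,bar,a([(642,184),(642,280)])),(A,top,a([(345,45),(524,22),(537,370),(393,381)]))]
# s3 crops: side centre (283,179), scene (291,165), 2.5x
sc=lambda u,c,o:np.array([((x-o+.5)/2.5-.5+c[0]-80,(y+.5)/2.5-.5+c[1]-60) for x,y in u])
fr=[(0,.125,.094),(0,-.125,.094),(0,-.125,0),(0,.125,0)]
s=[(D,fr+bar,sc([(61,111),(222,142),(292-10,218),(62,180)],(283,179),0).tolist()+sc([(118,163),(205,171)],(283,179),0).tolist())]
fz(W,DK,"wrist")
print("side pred",((proj(D,w(DK,fr+bar))-[283-80,179-60]+.5)*2.5-.5).round())
print("scene pred",((proj(S,w(DK,fr+bar+[(.025,-.03,.086)]))-[291-80,165-60]+.5)*2.5-.5+[400,0]).round())
c=[(.062,.07,.01),(.062,-.07,.01),(-.062,-.07,.01),(-.062,.07,.01)]
fz([(B,c,a([(311,145),(458,190),(415,315),(280,276)])),(A,c[1:3],a([(174,190),(157,315)]))],CR,"cr")
print("cr side pred800",((proj(D,w(CR,c))+.5)/.64-.5).round(),"scene",((proj(S,w(CR,c))+.5)/.64-.5).round())
E
```

```text
wrist [ 0.5131 -0.0359 -1.4534 -0.0056] [0.6 0.3 1.  1.9 0.8 1.2 0.6 3.2 1.5 0.3 0.3 0.7 0.4 0.2 3.  0.7 0.7 0.8
 3.2 0.3 1.2 1.1 1.1 1.9]
side pred [[ 61. 106.]
 [288. 143.]
 [279. 224.]
 [ 62. 183.]
 [120. 165.]
 [194. 179.]]
scene pred [[482.  88.]
 [669. 166.]
 [660. 232.]
 [484. 151.]
 [522. 156.]
 [581. 183.]
 [605. 130.]]
cr [ 0.5008  0.2337 -0.2896 -0.0049] [1.6 0.1 0.2 0.8 2.  0.4 0.1 0.5 0.  0.8 0.  0.4]
cr side pred800 [[275. 392.]
 [352. 352.]
 [413. 387.]
 [335. 435.]] scene [[277. 350.]
 [353. 320.]
 [388. 366.]
 [308. 402.]]
```

The model agrees across views, but the real fingertips sit about 30 mm behind the reported TCP, as the open-finger parallax in d1 also shows. I'll redo the probing with that offset.

```bash
python3 - <<'E'
from h import *
print((get_ft_force()).round(1),get_tcp_pos()[2].round(4))
for y in(-.03,0,.03):
    movel(dk(.025,y,.062),v=.2); f0=get_ft_force()
    h=movel(dk(.025,y,.042),v=.02,until_force=4); wait(.05)
    print(y,h,get_tcp_pos().round(4),(get_ft_force()-f0).round(1),get_time())
    movel(dk(.025,y,.062),v=.2)
E
```

```text
[1.  0.2 3. ] 0.0551
-0.03 True [ 0.4863 -0.0643  0.0552] [0.5 0.8 1.7] 19.4583
0 True [ 0.5148 -0.0606  0.0613] [-0.5 -0.5  4.6] 20.3167
0.03 True [ 0.545  -0.0571  0.0614] [-0.5  0.8  5.8] 21.1583
```

Floor reads about 0.0614 and at y=-0.03 the tip drops well lower, so the recess is there and the tip offset is about 24.6 mm. Next I press it.

```bash
python3 - <<'E'
from h import *
y=-.03
f0=get_ft_force(); movel(dk(.025,y,.062),v=.2); 
h=movel(dk(.025,y,.0503),v=.03,until_force=25); wait(.1)
print(h,get_tcp_pos().round(4),(get_ft_force()-f0).round(1),get_time())
movel(dk(.025,y,.075),v=.15); movel(dk(-.06,0,.13),v=.25); command_gripper(.5)
C=cam("wrist");A=read_camera("wrist");np.savez("b.npz",K=C[0],T=C[1])
cv2.imwrite("pics/b.png",cv2.resize(A[:,:,::-1],(800,600),interpolation=cv2.INTER_CUBIC));print(get_time())
E
```

```text
False [ 0.4883 -0.0644  0.0506] [-0.5  0.4  5.8] 22.5
24.2667
```

View pics/b.png

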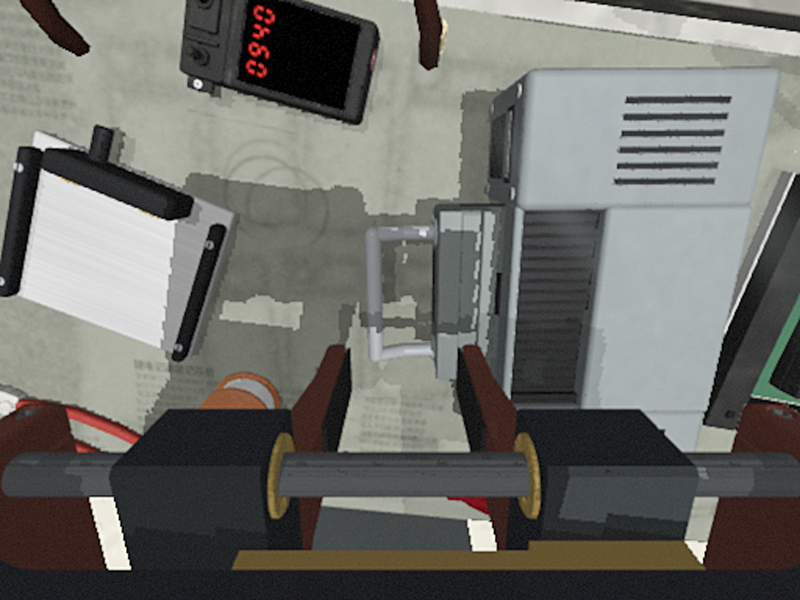

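Pack has sprung out; the bar runs (373,232)–(376,356). Next: locate, grasp and draw.

```bash
python3 - <<'E'
from h import *
z=np.load("b.npz");C=(z["K"],z["T"]);a=lambda u:(np.array(u,float)+.5)*.64-.5
P=[ray(C,a(u),.055) for u in((376,353),(373,235))]; m=(P[0]+P[1])/2; d=P[1]-P[0]
c,s=np.cos(DK[2]),np.sin(DK[2]); v=m-[DK[0],DK[1],0]; bx,by=c*v[0]+s*v[1],-s*v[0]+c*v[1]
print("bar dock",bx,by,"yaw",np.arctan2(d[1],d[0])-np.pi/2,np.linalg.norm(d))
by=float(np.clip(by,-.004,.004))
movel(dk(bx,by,.06),v=.2)
h=movel(dk(bx,by,.0195),v=.1,until_force=8); print(h,get_tcp_pos().round(4),get_time())
if not h:
    command_gripper(0); print("w",get_grip_width()*.088,get_finger_force())
    f0=get_ft_force();movel(dk(-.153,0,.0195),v=.1); print(get_grip_width()*.088,get_finger_force(),(get_ft_force()-f0).round(1),get_tcp_pos().round(4),get_time())
    command_gripper(.5); movel(dk(-.153,0,.12),v=.25)
C=cam("wrist");A=read_camera("wrist");np.savez("p.npz",K=C[0],T=C[1])
cv2.imwrite("pics/p.png",cv2.resize(A[:,:,::-1],(800,600),interpolation=cv2.INTER_CUBIC));print(get_time())
E
```

```text
bar dock -0.07850882227824953 0.0011681376585472216 yaw -1.4463359998551373 0.07874254370771615
False [0.5054 0.0421 0.0199] 25.3333
w 0.009060025001561634 30.00018149614334
0.009650082073782379 29.999751448631287 [-1.2  5.2  0.3] [0.495  0.1166 0.0197] 26.8667
28.1833
```

View pics/p.png

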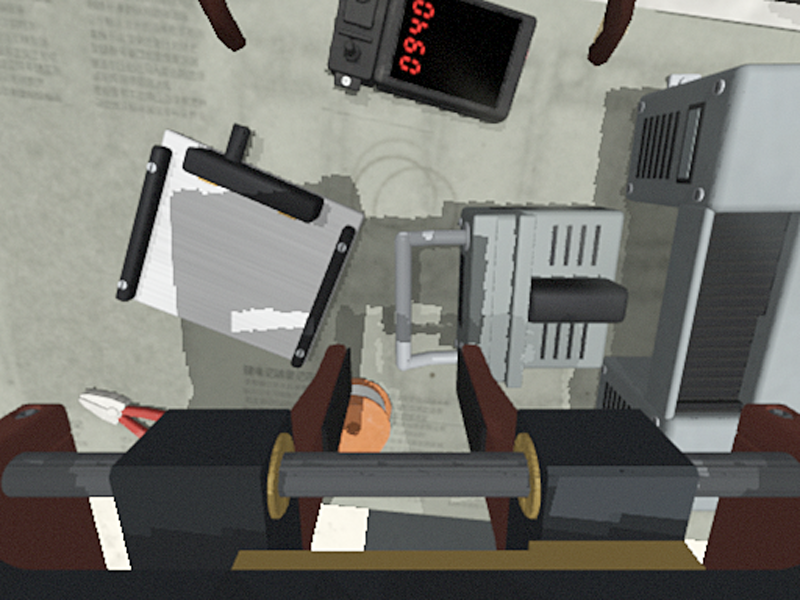

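Pack stands clear of the dock: bar (404,238)–(404,362), black grip (530–624, 283–320). Next I fit the pack pose and take the grip.

```bash
python3 - <<'E'
from h import *
z=np.load("p.npz");C=(z["K"],z["T"]);a=lambda u:(np.array(u,float)+.5)*.64-.5
L=[(-.09,.04,.055),(-.09,-.04,.055),(-.05,.055,.062),(.05,.055,.036),(.05,-.055,.036)]
U=a([(404,241),(404,360),(463,208),(623,209),(604,367)])
p,r=fit([(C,L,U)],[.505,.03,-1.45]); print(p,r)
for u in((530,283),(530,320),(619,283),(619,320)): print(ray(C,a(u),.062).round(4))
tp=get_tcp_pos();print("dock-based expectation",dk(-.063,0,0))
E
```

```text
[ 0.5067275   0.02821627 -1.43195654] [2.7 1.1 1.  1.7 4.4 3.5 1.1 1.9 0.2 0. ]
[0.5184 0.0433 0.062 ]
[0.4955 0.0385 0.062 ]
[ 0.5247 -0.0091  0.062 ]
[ 0.502  -0.0153  0.062 ]
dock-based expectation [np.float64(0.5056334224666826), np.float64(0.026655976692390948), np.float64(0.0)]
```

```bash
python3 - <<'E'
from h import *
P=[.5065,.0275,-1.45]; gx=.0145; Z=.0165
q=list(qdown(P[2]+np.pi/2)); g=w(P,[(gx,0,0)])[0]
at=lambda b,x,z:[*(w(b,[(x+gx,0,0)])[0][:2]),z]
command_gripper(.7)
move_pose([g[0],g[1],.12],q)
h=movel([g[0],g[1],Z],v=.12,until_force=8); print(h,get_tcp_pos().round(4),get_joint_pos().round(2),get_time())
if h: raise SystemExit
f0=get_ft_force();command_gripper(0);print("w",get_grip_width()*.088,get_finger_force())
movel([g[0],g[1],Z+.07],v=.1); wait(.1)
print("lift",get_grip_width()*.088,(get_ft_force()-f0).round(1),get_ft_torque().round(2),get_time())
qc=list(qdown(CR[2]+np.pi/2))
try: movel(at(CR,-.022,Z+.07),qc,v=.12)
except MotionError as e: print(e)
print(get_tcp_pos().round(4),get_ee_rot().round(3),np.round(qc,3),get_time())
C=cam("wrist");A=read_camera("wrist");B=read_camera("side")
cv2.imwrite("pics/k.png",np.hstack([cv2.resize(A[:,:,::-1],(400,300)),cv2.resize(B[100:300,80:345,::-1],(400,300))]))
E
```

```text
False [0.5087 0.0132 0.017 ] [ 0.    0.55  1.98 -0.    0.61 -0.12] 31.2583
w 0.023796518645361513 29.999543130397797
lift 0.023722174328224124 [ 0.2  0.4 -6.3] [-0.11 -0.02  0.01] 32.875
[0.4942 0.2342 0.0865] [-0.     0.143  0.99  -0.   ] [0.    0.143 0.99  0.   ] 34.875
```

```bash
python3 - <<'E'
from h import *
gx=.0145;Z=.017
at=lambda b,x,z:[*(w(b,[(x+gx,0,0)])[0][:2]),z]
movel(at(CR,-.022,Z+.03),v=.1); f0=get_ft_force()
h=movel(at(CR,-.022,Z+.006),v=.02,until_force=3.5); z=get_tcp_pos()[2]
print(h,z,(get_ft_force()-f0).round(1),get_time())
if z>Z+.014: raise SystemExit("early contact")
f0=get_ft_force()
h=movel(at(CR,.012,z),v=.025,until_force=12); wait(.1)
f=(get_ft_force()-f0); t=get_tcp_pos()
c,s=np.cos(CR[2]),np.sin(CR[2]);v=t-[CR[0],CR[1],0]
print(h,"cradle pos of pack",c*v[0]+s*v[1]-gx,-s*v[0]+c*v[1],t[2],f.round(1),"along",c*f[0]+s*f[1],get_grip_width()*.088,get_time())
B=read_camera("side");A=read_camera("scene")
cv2.imwrite("pics/k.png",np.hstack([cv2.resize(A[170:290,140:300,::-1],(400,300),interpolation=cv2.INTER_CUBIC),cv2.resize(B[180:300,150:310,::-1],(400,300),interpolation=cv2.INTER_CUBIC)]))
E
```

```text
True 0.026560121055295254 [-0.  -0.3  9.5] 36.45
True cradle pos of pack -0.02209279613059816 -0.00012194694108980933 0.026565091635635925 [-1.9  1.4  1.2] along -2.1851527808297586 0.023949393455065863 36.9167
```

```bash
python3 - <<'E'
from h import *
gx=.0145; c,s=np.cos(CR[2]),np.sin(CR[2])
at=lambda b,x,z:[*(w(b,[(x+gx,0,0)])[0][:2]),z]
def rep(h):
    wait(.1);t=get_tcp_pos();v=t-[CR[0],CR[1],0];f=get_ft_force()
    print(h,(c*v[0]+s*v[1]-gx).round(4),(-s*v[0]+c*v[1]).round(4),t[2].round(4),"along",(c*f[0]+s*f[1]).round(1),"lat",(-s*f[0]+c*f[1]).round(1),"z",f[2].round(1),get_grip_width()*.088,get_time())
rep(0)
movel(at(CR,-.022,.027),v=.02); rep(0)
h=movel(at(CR,.012,.027),v=.025,until_force=15); rep(h)
E
```

```text
0 -0.0221 -0.0001 0.0265 along -0.7 lat -0.1 z 5.6 0.023848285576466816 37.1167
0 -0.0221 -0.0001 0.0267 along 0.6 lat 0.1 z -3.0 0.023834432150597315 37.4667
True -0.0047 -0.0002 0.0266 along -1.3 lat 0.9 z 5.4 0.023586532067735245 38.3833
```

```bash
python3 - <<'E'
from h import *
gx=.0145; c,s=np.cos(CR[2]),np.sin(CR[2])
at=lambda b,x,z:[*(w(b,[(x+gx,0,0)])[0][:2]),z]
def rep(h):
    t=get_tcp_pos();v=t-[CR[0],CR[1],0];f=get_ft_force()
    print(h,(c*v[0]+s*v[1]-gx).round(4),(-s*v[0]+c*v[1]).round(4),t[2].round(4),"along",(c*f[0]+s*f[1]).round(1),"lat",(-s*f[0]+c*f[1]).round(1),"z",f[2].round(1),get_time())
movel(at(CR,-.0047,.0272),v=.02); rep(0)
h=movel(at(CR,.012,.0272),v=.02,until_force=22); rep(h); wait(.1); rep(h)
B=read_camera("side");A=read_camera("scene")
cv2.imwrite("pics/k2.png",np.hstack([cv2.resize(A[150:300,120:320,::-1],(400,300),interpolation=cv2.INTER_CUBIC),cv2.resize(B[170:320,130:330,::-1],(400,300),interpolation=cv2.INTER_CUBIC)]))
E
```

```text
0 -0.0047 -0.0002 0.027 along -0.6 lat 0.1 z -2.1 38.6417
True -0.0047 -0.0003 0.027 along -1.9 lat 0.6 z 4.1 39.0167
True -0.0047 -0.0003 0.027 along -1.7 lat 0.3 z 4.5 39.1167
```

Travel stopped at the same spot twice, at 15 N and then 22 N, so it is against the stop. I'll release, back off and check with the last picture.

```bash
python3 - <<'E'
from h import *
command_gripper(.7); t=get_tcp_pos(); movel([t[0],t[1],.12],v=.15); movel([t[0]-.03,t[1]-.08,.2],v=.25)
C=cam("wrist");A=read_camera("wrist");np.savez("f.npz",K=C[0],T=C[1],im=A)
u=proj(C,w(CR,[(0,0,.03)]))[0];print(u,get_time())
x=int(np.clip(u[0],128,384));y=int(np.clip(u[1],96,288));print(x-128,y-96)
cv2.imwrite("pics/f.png",cv2.resize(A[y-96:y+96,x-128:x+128,::-1],(800,600),interpolation=cv2.INTER_CUBIC))
E
```

```text
[323.81141407 170.82150194] 41.4083
195 74
```

View pics/f.png

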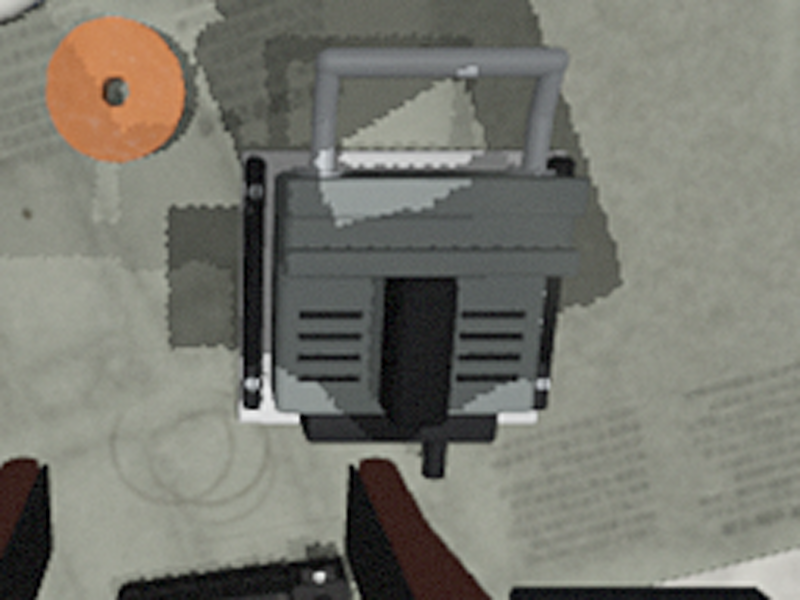

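The picture shows the pack between the rails, tail edge at row ~411 with no visible gap to the stop, base corners (240,422), (537,422) and (246,152). I'll check this numerically within the same image.

```bash
python3 - <<'E'
from h import *
z=np.load("f.npz");C=(z["K"],z["T"]);a=lambda u:(np.array(u,float)+.5)*.32-.5+[195,74]
# image: left = cradle -y? cradle corners at base top
p,r=fit([(C,[(.062,-.07,.01),(.062,.07,.01),(-.062,-.07,.01)],a([(240,422),(537,422),(243,151)]))],CR);print("cradle",p.round(4),r)
def loc(u,h,p):
    v=ray(C,a(u),h)-[p[0],p[1],0];c,s=np.cos(p[2]),np.sin(p[2]);return np.round([c*v[0]+s*v[1],-s*v[0]+c*v[1]],4)
for n,u,h in(("tailL",(277,411),.046),("tailR",(535,411),.046),("headfrontL",(278,177),.072),("headfrontR",(588,180),.072),("barL",(325,62),.065),("barR",(560,62),.065),("stop rear",(400,440),.038),("stopL",(302,418),.038)):print(n,loc(u,h,CR),loc(u,h,p))
E
```

```text
cradle [ 0.5008  0.2342 -0.2878] [0.3 0.2 0.6 0.3 0.2 0.4]
tailL [ 0.0427 -0.0542] [ 0.0439 -0.0556]
tailR [0.0428 0.0543] [0.0438 0.0529]
headfrontL [-0.0553 -0.0581] [-0.0542 -0.0596]
headfrontR [-0.054   0.0536] [-0.053   0.0521]
barL [-0.0949 -0.0417] [-0.0938 -0.0433]
barR [-0.0947  0.0417] [-0.0936  0.0402]
stop rear [0.0588 0.0003] [ 0.0599 -0.0011]
stopL [ 0.0487 -0.0426] [ 0.0498 -0.044 ]
```

The measurement says the pack is still about 4 mm short (tail at 44, bar at −94 mm). I'll push it home with shut fingers on its front face, between the face and the bar.

```bash
cat > push.py <<'E'
from h import *
P=[.5008,.2342,-.2875]; c,s=np.cos(P[2]),np.sin(P[2])
at=lambda x,z,y=0:[*(w(P,[(x,y,0)])[0][:2]),z]
def rep(h):
    t=get_tcp_pos();v=t-[P[0],P[1],0];f=get_ft_force()
    print(h,(c*v[0]+s*v[1]).round(4),(-s*v[0]+c*v[1]).round(4),t[2].round(4),"along",(c*f[0]+s*f[1]).round(1),"lat",(-s*f[0]+c*f[1]).round(1),"z",f[2].round(1),get_time(),flush=True)
E
python3 - <<'E'
from push import *
q=list(qdown(P[2]+np.pi/2)); command_gripper(0)
movel(at(-.0715,.12),q,v=.2)
h=movel(at(-.0715,.013),v=.1,until_force=8); rep(h)
if h: raise SystemExit
h=movel(at(-.055,.013),v=.02,until_force=5); rep(h)
x=-.0655
for F in(15,25,35):
    h=movel(at(-.05,.013),v=.015,until_force=F); rep(h)
E
```

```text
False -0.0711 0.0003 0.0135 along 0.3 lat 0.6 z 0.7 44.4917
True -0.0647 -0.0001 0.013 along 0.3 lat 0.3 z 0.2 44.975
True -0.0649 -0.0007 0.0125 along -0.5 lat 0.7 z 0.2 45.35
True -0.0652 -0.0013 0.0122 along 0.1 lat 0.9 z 0.5 45.7917
True -0.0658 -0.0019 0.0118 along -1.3 lat 0.4 z -0.0 46.3083
```

```bash
python3 - <<'E'
from push import *
for n in("d1","c1"):
    z=np.load(n+".npz");C=(z["K"],z["T"]);g=cv2.cvtColor(z["im"],cv2.COLOR_RGB2GRAY).astype(np.float32)
    for y in(-.025,0,.025):
        xs=np.arange(.030,.072,.002); uv=proj(C,w(P,[(x,y,.038) for x in xs])).astype(np.float32)
        print(n,y,dict(zip((xs*1e3).round().astype(int).tolist(),cv2.remap(g,uv[:,:1],uv[:,1:],cv2.INTER_LINEAR).ravel().astype(int).tolist())))
E
```

```text
d1 -0.025 {30: 217, 32: 222, 34: 218, 36: 217, 38: 219, 40: 222, 42: 220, 44: 220, 46: 188, 48: 58, 50: 34, 52: 43, 54: 45, 56: 47, 58: 47, 60: 45, 62: 35, 64: 21, 66: 12, 68: 100, 70: 149}
d1 0 {30: 217, 32: 219, 34: 218, 36: 216, 38: 217, 40: 221, 42: 218, 44: 219, 46: 217, 48: 62, 50: 35, 52: 42, 54: 43, 56: 44, 58: 45, 60: 43, 62: 29, 64: 22, 66: 19, 68: 36, 70: 46}
d1 0.025 {30: 216, 32: 218, 34: 215, 36: 216, 38: 216, 40: 218, 42: 218, 44: 217, 46: 190, 48: 77, 50: 38, 52: 45, 54: 43, 56: 46, 58: 45, 60: 47, 62: 34, 64: 4, 66: 172, 68: 174, 70: 137}
c1 -0.025 {30: 149, 32: 145, 34: 183, 36: 233, 38: 226, 40: 224, 42: 226, 44: 219, 46: 168, 48: 22, 50: 56, 52: 61, 54: 63, 56: 68, 58: 73, 60: 58, 62: 63, 64: 154, 66: 162, 68: 160, 70: 161}
c1 0 {30: 221, 32: 222, 34: 225, 36: 226, 38: 223, 40: 222, 42: 226, 44: 225, 46: 190, 48: 51, 50: 54, 52: 60, 54: 60, 56: 60, 58: 67, 60: 63, 62: 65, 64: 162, 66: 164, 68: 162, 70: 164}
c1 0.025 {30: 219, 32: 221, 34: 222, 36: 224, 38: 221, 40: 221, 42: 225, 44: 214, 46: 171, 48: 27, 50: 51, 52: 54, 54: 56, 56: 60, 58: 63, 60: 57, 62: 52, 64: 148, 66: 122, 68: 134, 70: 159}
```

```bash
python3 - <<'E'
from push import *
rep(0)
for x in(-.0645,-.0635,-.0625,-.0615,-.0605,-.0595,-.0585):
    movel(at(x,.013),v=.02); rep(x)
    f=get_ft_force()
    if np.hypot(f[0],f[1])>35: break
E
```

```text
0 -0.0658 -0.0019 0.0118 along -1.3 lat 0.4 z -0.0 46.3083
-0.0645 -0.0658 -0.001 0.0125 along -5.4 lat -1.7 z -0.6 46.5917
-0.0635 -0.0657 -0.0016 0.0123 along -8.2 lat -2.2 z 0.3 46.8417
-0.0625 -0.0658 -0.0018 0.0122 along -12.1 lat 0.0 z 2.1 47.0917
-0.0615 -0.0658 -0.0018 0.0122 along -17.7 lat 2.4 z 4.8 47.3417
-0.0605 -0.0658 -0.0019 0.0122 along -21.6 lat 4.3 z 6.9 47.5917
-0.0595 -0.0659 -0.0019 0.0122 along -27.9 lat 5.6 z 10.2 47.8417
-0.0585 -0.0659 -0.002 0.0122 along -33.9 lat 7.6 z 12.1 48.0917
```

The pack is rigid under a steady 34 N. In the same picture the stop's rear edge reads 3 mm too near, and that bias accounts for the apparent gap. So it is home; I'll retreat and hand in.

```bash
python3 - <<'E'
from push import *
movel(at(-.0715,.013),v=.05); rep(0)
movel(at(-.0715,.13),v=.12); rep(0)
movel(at(-.10,.2),v=.2); wait(.3); print(get_time()); print(job_done())
E
```

```text
0 -0.0708 0.0005 0.0132 along 0.7 lat -0.4 z 0.1 48.5
0 -0.0718 -0.0004 0.1294 along -0.6 lat -0.0 z 0.2 49.625
50.45
the job is handed in; nothing more can be done
None
```

I pressed the catch, drew the pack out by its bar, carried it level by its grip and slid it against the cradle's stop, then handed the job in at about 50 s. That it is fully home rests on it not moving under a steady 34 N push: the last picture read it about 4 mm short, which I put down to camera bias.

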